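# Turn a glass print plate over in the scraping tray

## Task

The glass print plate lies flat in the steel scraping tray; turn it over for scraping. Push it up against the tray's sloping back fence until it tips up and lies right back against the slope, pull it over backwards past upright and let it down gently, not dropped, onto its other face, and leave it lying flat, square to the fence and snug against the fence's foot. It is glass, so do not jam it hard against the fence, and leave the other things on the bench and in the tray where they are.

Things in the scene. Friction and masses are not known exactly. Their poses are not given: they have to be found in the camera images.
- plate: Square glass plate, 120 x 120 x 6 mm, 0.15 to 0.25 kg, slippery on steel (friction about 0.45). Bare greenish glass faces up at the start, black coating down. Origin: centre of the face that is down at the start; x, y along its edges, z through its thickness (up at the start, down once turned over). Lies on the tray floor short of the fence, up to 0.2 rad askew.
- tray: Fixed bare-steel scraping tray: floor 385 (x) by 300 mm (y), from x = -150 to +235 mm, its upper surface 3 mm above the bench and this origin; side lips 14 mm high at y = -150 and +150 mm; open front at -x. x points towards the fence, square to it; y along the fence; z up. Across its back stands the fence, with nothing handled behind it.
- clamp: The fence's fixed clamp: two thumbscrews behind the fence; it carries the fence. Origin: on the floor's upper surface, mid-width, on the line where the fence's foot stands at its innermost setting; axes as the tray's. The fence is clamped in its slots with its foot 0 to 40 mm beyond this line (towards +x), differently each time; the setting is not reported: see it or feel for it. It does not slip.
- innermost (a point): Middle of the innermost line of the fence's foot. Fence: steel sheet 3 mm thick, 294 mm wide; from its foot its inner face leans outwards (+x), rising at 55 degrees to a rim 74 mm above the floor and 52 mm beyond the foot, with an 8 mm flange outwards. Its thumbscrews stand 30 mm high, 120 mm beyond this line.
- front_edge (a point): Middle of the tray floor's front edge, on its upper surface. Pushed to the fence, the plate's leading edge climbs it at about 3 to 8 N; when its trailing edge reaches the fence's foot the force rises steeply. It then leans by itself at 55 degrees, upper edge about 105 mm above the bench and 69 mm beyond the foot. Pulled over, it may land up to 6 mm short of the foot.
- scraper: Bystander: scraper with steel blade 60 mm long and 45 mm wide and a wooden handle 95 x 24 mm, 16 mm high, loose on the tray floor beside the plate, near the +y lip. Origin under the middle of its length, x along it.
- gear: Bystander: white printed gear wheel, 58 mm across, 16 mm high, loose on the bench. Origin under its centre.
- caliper: Bystander: digital caliper 230 mm long, 15 mm high, loose on the bench. Origin under the middle of its beam, x along the beam.
- spool: Bystander: full filament spool lying flat, 200 mm across, 66 mm high, loose. Origin under its centre.
- cutters: Bystander: flush cutters 110 mm long, 15 mm high, loose. Origin under the middle, x towards the jaws.
- ipa: Bystander: clear plastic bottle, 64 mm across, 170 mm high, loose. Origin under its centre.
- glue: Bystander: glue stick, 28 mm across, 95 mm high, standing loose. Origin under its centre.
- vase: Bystander: orange printed vase, 72 mm across, 100 mm high, loose. Origin under its centre.
There are look-alikes about, which are no part of the job. What is shaped like the plate but yellow is not meant.

How it is judged:
By the outcome, as a careful person would: the job done as asked, in the order asked, and still so for the second after the job is handed in, with the robot touching nothing.
It also fails if it takes over 72 s, if anything falls off the work surface, if the arm or the gripper's body presses on something with over 40 N, if the wrist force passes 120 N, or if a joint passes its speed limit or range.

## Robot

A 7-joint arm with a two-finger parallel gripper is mounted at the origin on the work surface. World frame = base frame: x ahead of the robot, y to its left, z up, the work surface at z = 0. Lengths are in m, angles in rad, forces in N, time in s.
With the tool pointing down it reaches from about 0.35 to 0.9 m from the base axis. Payload 19.9 kg.
Tool frame: the origin (TCP) lies midway between the tips of the shut fingers; the grasp point (between the pads) lies 19 mm behind it; z points along the fingers, x is the direction in which the jaws open and shut, and the axes are right-handed (so a half turn about z gives the same grasp; the last joint's range is limited). The gripper opens to 94 mm and grips with 3 to 60 N. Pads are 16 mm wide; open, the fingers measure 119 mm over their backs; the gripper's body (75 mm by 177 mm) begins 78 mm behind the grasp point.
Start: joints at [-1.292, 0.417, -0.01, 1.614, 0.005, 1.111, -0.053], TCP at [0.196, 0.593, 0.205] pointing down, gripper open.
Joint ranges: [-2.81, 2.81], [-0.39, 2.02], [-1.27, 1.25], [0.06, 2.57], [-1.19, 4.33], [0.19, 2], [-2.82, 2.82]. Speed limits (rad/s): [1.89, 1.89, 2.39, 2.39, 3.01, 3.01, 3.01].

## Interface

Orientations are given as a unit quaternion [w, x, y, z].
In Python, from cell import * gives the robot as it stands. The module is installed in compiled form; this text tells all that it offers.
- The arm moves only by the tool servo_tool, never from a script. Its argument "series" is a list of rows, each a list of 5 numbers: the closure, from 0 (fully open) to 1 (shut), then the shift along the world's x, y, z in mm, then the turn about the world's z in units of 6 degrees (1.0 is 6 degrees). In form: [[jaw, tx, ty, tz, yaw], ...]. A call has exactly 5 rows; each row is the pose to reach, as a shift and turn from the pose commanded when the call began; what a row does not reach only later rows make up. A row lasts 1/12 s, in which the tool goes at most 41.7 mm and 7.16 degrees, less where a joint would pass 70% of its speed; a pose out of reach is approached as far as the arm can. A call with a gripper value outside its range is refused whole. The fingers move at their own pace and stop on an object; "grip_force" is the grip in N (left out, the last holds). Time passes only in rows, so rows that repeat a pose let the fingers close, or fill a call up. It gives the time, the measured TCP pose, the force and the opening at its end, in the units of the state.
- state(): the state, without advancing time (a new reading comes with each control period).
- camera(name): name is "side" or "top" or "wrist"; returns the picture (420x560x3 uint8, red, green, blue); there is no depth.
- camera_info(name): a dict with "intrinsics" (3x3 intrinsics, pixels), "T" (4x4, takes a point from camera to world coordinates); the wrist camera has in their place "hand_eye" (4x4, takes a point from camera to tool coordinates, whose origin is the TCP and whose axes are the tool frame's). Camera axes: x right, y down, z forward; pixel columns grow to the right and rows downward; lengths in m; the calibration is good to about 2 mm. The wrist camera is an equidistant fisheye: a pixel r from the principal point sees the ray r / f radians off the axis. A picture is of the moment at which its call begins: read the wrist's pose just before it. camera_info takes no time and is no camera call.
- sign_off(): hands the job in, once; it reports no verdict.
The state is a dict: "time": time; "q": joint angles; "qvel": joint speeds; "joint_torque": joint torques, N m; "tcp_pos": TCP position; "tool_rot": TCP orientation; "force": force on the tool from outside, world axes, zero at the start; "wrist_torque": the same for the moment, N m; "gripper_width": finger opening in m.
Only numpy, scipy, OpenCV 4.12 (cv2) and the standard library are available. Lean on these libraries where they do the work, as an engineer would, in place of code of your own. Each camera call takes 0.05 s, during which the arm holds its last target. There are 200 camera calls.

## Working session

There is one attempt and no reset: what is moved stays moved. The work goes in short steps, Python scripts to look and compute and a tool call to move; the robot and the scene stay as the last step left them, time stands still between calls to the robot, and variables do not carry over. Pictures are saved under pics/ and viewed, about 8 in all and at most 12, crops included, and the job is handed in when it is done.

Besides the shell and the picture viewer there is one more tool, called after "Request:" as name(argument=value, ...), one argument or row to a line, values as JSON. servo_tool: Moves the arm, as the interface text tells. Its arguments: {"type":"object","properties":{"series":{"type":"array"},"grip_force":{"type":"number"}},"required":["series"]}

```bash
mkdir -p pics
python3 - <<'E'
from cell import *
import cv2,numpy as np
np.set_printoptions(precision=4,suppress=True)
s=state();print(s)
for n in("top","side"):
    cv2.imwrite(f"pics/{n}0.png",camera(n)[:,:,::-1]); print(n,camera_info(n))
print(camera_info("wrist"))
E
```

```text
{'time': 0.0, 'q': array([-1.2925,  0.418 , -0.0103,  1.6142,  0.0047,  1.1107, -0.053 ]), 'qvel': array([ 0.0003,  0.0023, -0.0012,  0.0011, -0.0002,  0.0007,  0.0013]), 'joint_torque': array([ -0.0003, -85.1229,   0.6386, -42.5997,  -0.0489,   0.0185,
         0.0001]), 'tcp_pos': array([0.1964, 0.5929, 0.2048]), 'tool_rot': array([ 0.0004,  0.8107,  0.5855, -0.0005]), 'force': array([ 0.1318, -0.2433,  0.1848]), 'wrist_torque': array([-0.0006,  0.0038, -0.0031]), 'gripper_width': 0.09423949114660929}
top {'intrinsics': array([[529.3859,   0.    , 280.9712],
       [  0.    , 529.3859, 213.3591],
       [  0.    ,   0.    ,   1.    ]]), 'T': array([[ 0.0288, -0.9819,  0.1873,  0.181 ],
       [-0.9996, -0.0293, -0.0001, -0.0083],
       [ 0.0056, -0.1872, -0.9823,  1.5548],
       [ 0.    ,  0.    ,  0.    ,  1.    ]])}
side {'intrinsics': array([[393.5647,   0.    , 281.1397],
       [  0.    , 393.5647, 204.9237],
       [  0.    ,   0.    ,   1.    ]]), 'T': array([[ 0.6993, -0.4181,  0.5799, -0.237 ],
       [-0.7149, -0.4123,  0.5648, -0.6745],
       [ 0.003 , -0.8095, -0.5872,  0.7075],
       [ 0.    ,  0.    ,  0.    ,  1.    ]])}
{'intrinsics': array([[325.1923,   0.    , 276.3881],
       [  0.    , 325.1923, 209.3978],
       [  0.    ,   0.    ,   1.    ]]), 'hand_eye': array([[ 1.    ,  0.001 ,  0.0006,  0.0001],
       [-0.0011,  0.9701,  0.2427, -0.0705],
       [-0.0004, -0.2427,  0.9701, -0.1793],
       [ 0.    ,  0.    ,  0.    ,  1.    ]])}
```

View pics/top0.png

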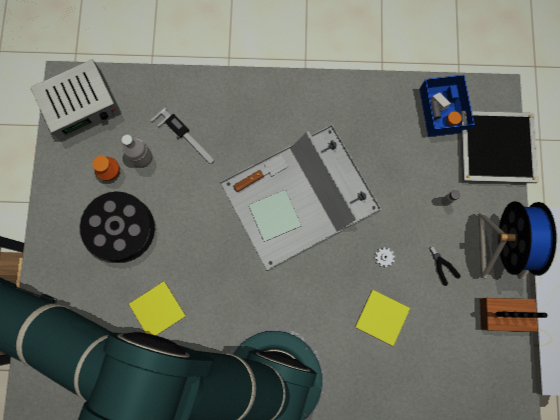

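View pics/side0.png

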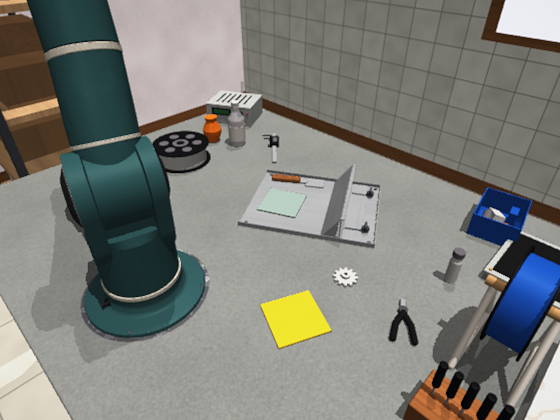

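Top view: the greenish plate lies in the tray at about (275,216). The fence is the dark band at about (323,180), and the scraper at (260,178). The yellow squares at (157,308) and (383,318) are the look-alikes. Next I measure plate and tray and confirm with a crop.

```bash
cat > h.py <<'E'
import numpy as np,cv2
from scipy.spatial.transform import Rotation as R
from cell import *
np.set_printoptions(precision=4,suppress=True)
def onplane(name,px,z,s=None):
    px=np.atleast_2d(px).astype(float); i=camera_info(name);K=i["intrinsics"]
    u=np.c_[(px[:,0]-K[0,2])/K[0,0],(px[:,1]-K[1,2])/K[1,1]]
    if name=="wrist":
        r=np.linalg.norm(u,axis=1,keepdims=True)+1e-9
        d=np.c_[u/r*np.sin(r),np.cos(r)]
        w,x,y,q=s["tool_rot"];T=np.eye(4);T[:3,:3]=R.from_quat([x,y,q,w]).as_matrix();T[:3,3]=s["tcp_pos"]
        T=T@i["hand_eye"]
    else: d=np.c_[u,np.ones(len(u))];T=i["T"]
    d=d@T[:3,:3].T;o=T[:3,3]
    return o+d*((z-o[2])/d[:,2])[:,None]
def plate_rect(img):
    h=cv2.cvtColor(img,cv2.COLOR_RGB2HSV)
    m=cv2.inRange(h,(50,18,120),(90,120,255))
    c=max(cv2.findContours(m,0,1)[0],key=cv2.contourArea)
    return m,c
E
python3 - <<'E'
from h import *
im=cv2.imread("pics/top0.png")[:,:,::-1].copy()
m,c=plate_rect(im); r=cv2.minAreaRect(c);b=cv2.boxPoints(r)
print(b); P=onplane("top",b,.009);print(P,np.linalg.norm(P-np.roll(P,1,0),axis=1),P.mean(0))
print("tray corners", onplane("top",[[221,183],[267,269],[380,210],[332,127]],.003))
print("foot guess",onplane("top",[[291,165],[339,230]],.003))
cv2.imwrite("pics/topc.png",cv2.resize(im[115:280,210:390,::-1],None,fx=4,fy=3.6,interpolation=cv2.INTER_CUBIC))
E
```

```text
[[247.8965 204.7586]
 [284.9483 188.8793]
 [300.6207 225.4483]
 [263.5689 241.3276]]
[[ 0.4989  0.0908  0.009 ]
 [ 0.5508 -0.0182  0.009 ]
 [ 0.4411 -0.0676  0.009 ]
 [ 0.3905  0.0403  0.009 ]] [0.1196 0.1208 0.1204 0.1192] [0.4703 0.0113 0.009 ]
tray corners [[ 0.5646  0.175   0.003 ]
 [ 0.3101  0.0276  0.003 ]
 [ 0.496  -0.3042  0.003 ]
 [ 0.7524 -0.1578  0.003 ]]
foot guess [[ 0.6273 -0.0346  0.003 ]
 [ 0.4318 -0.1821  0.003 ]]
```

View pics/topc.png

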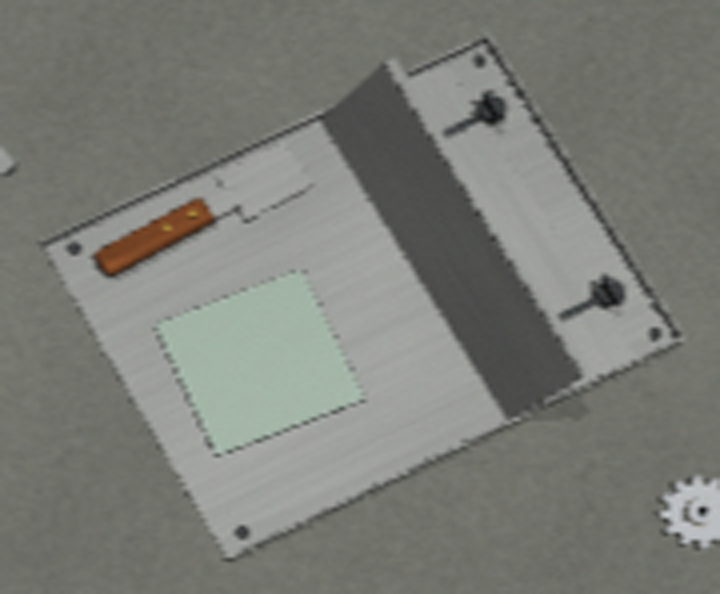

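The crop confirms the pale green plate. Its corners are at crop (157,322), (303,270), (365,400) and (217,455), and its sides measure 119–121 mm. The fence foot line runs from crop (322,120) to (510,418). Next I work in the tray frame.

```bash
cat >> h.py <<'E'
A=np.radians(-60.3); XT=np.array([np.cos(A),np.sin(A)]); YT=np.array([-XT[1],XT[0]])
_f=(np.array([.5646,.175])+[.3101,.0276])/2; O=_f+.150*XT
def tray(p): p=np.atleast_2d(p)[:,:2]-O; return np.c_[p@XT,p@YT]*1e3
def world(x,y): return O+x/1e3*XT+y/1e3*YT
E
python3 - <<'E'
from h import *
print("corners",tray([[.5646,.175],[.3101,.0276],[.496,-.3042],[.7524,-.1578]]))
f=onplane("top",[[290.5,148.3],[337.5,231.1]],.003);print("foot",tray(f))
m,c=plate_rect(cv2.imread("pics/top0.png")[:,:,::-1].copy());b=cv2.boxPoints(cv2.minAreaRect(c))
print("plate",tray(onplane("top",b,.009)),tray(onplane("top",b,.009)).mean(0))
s=state();print("tcp",tray(s["tcp_pos"]),O)
# scraper
im=cv2.imread("pics/top0.png"); h=cv2.cvtColor(im,cv2.COLOR_BGR2HSV);
print("scr",tray(onplane("top",[[235,190],[263,172],[288,168],[272,176.5]],.015)))
for p in [(-115,0),(-130,0)]: print(p,(np.r_[world(*p)]-s["tcp_pos"][:2])*1e3)
E
```

```text
corners [[-150.971   147.0487]
 [-149.029  -147.0487]
 [ 231.2887 -149.9633]
 [ 231.1567  145.289 ]]
foot [[  85.8094  144.9252]
 [  87.83   -146.0338]]
plate [[-110.4309   48.2684]
 [  10.032    39.334 ]
 [  -1.4101  -80.4798]
 [-120.2537  -70.9353]] [-55.5157 -15.9532]
tcp [[-696.4645   34.3416]] [ 0.5117 -0.029 ]
scr [[-124.001   105.0051]
 [ -24.4064  114.99  ]
 [  47.8373   90.7276]
 [  -7.0412   89.9742]]
(-115, 0) [ 258.2614 -522.0932]
(-130, 0) [ 250.8296 -509.0638]
```

Request:
servo_tool(
  series=[
    [0.36,15,-34,0,-0.5],
    [0.36,30,-68,0,-1.0],
    [0.36,46,-102,0,-1.6],
    [0.36,61,-136,0,-2.2],
    [0.36,76,-168,0,-2.8],
  ],
  grip_force=10,
)

```text
time: 0.52
tcp_pos: [0.2728, 0.4232, 0.2052]
tool_rot: [0.0, 0.888, 0.459, -0.0]
force: [1.5, 0.2, 0.5]
gripper_width: 0.0641
```

Request:
servo_tool(
  series=[
    [0.36,15,-34,0,-0.5],
    [0.36,30,-68,0,-1.0],
    [0.36,46,-102,0,-1.6],
    [0.36,61,-136,0,-2.2],
    [0.36,76,-168,0,-2.8],
  ],
)

```text
time: 0.93
tcp_pos: [0.3487, 0.2553, 0.2054]
tool_rot: [-0.0, 0.946, 0.325, -0.0]
force: [0.6, 1.1, 0.1]
gripper_width: 0.0603
```

Request:
servo_tool(
  series=[
    [0.36,15,-34,0,-0.5],
    [0.36,30,-68,0,-1.0],
    [0.36,46,-102,0,-1.4],
    [0.36,61,-136,0,-1.4],
    [0.36,75,-164,0,-1.4],
  ],
)

```text
time: 1.35
tcp_pos: [0.4238, 0.0908, 0.2055]
tool_rot: [-0.0, 0.967, 0.255, 0.0]
force: [0.1, 0.5, 0.2]
gripper_width: 0.06
```

Run:
```python
from h import *
s=state();im=camera("wrist");cv2.imwrite("pics/w1.png",im[:,:,::-1])
m,c=plate_rect(im);b=cv2.boxPoints(cv2.minAreaRect(c));print(b)
print(tray(onplane("wrist",b,.009,s)),tray(s["tcp_pos"]),s["force"])
```

```text
[[226.1721 299.4873]
 [233.0186 212.7646]
 [331.1177 220.5093]
 [324.2712 307.2319]]
[[  -0.8975  -83.7917]
 [-120.0318  -69.1319]
 [-110.2172   49.3846]
 [  11.2932   47.1809]] [[-147.5583  -16.9935]] [0.059  0.5155 0.2272]
```

View pics/w1.png

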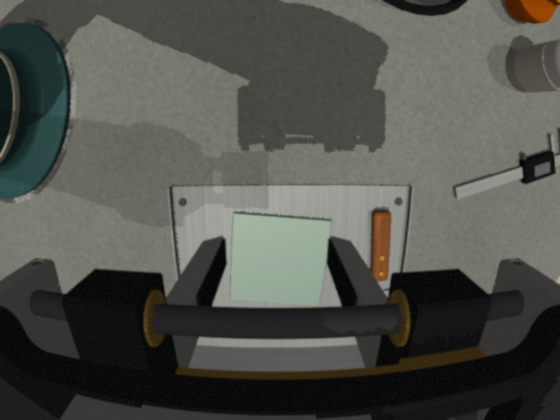

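Request:
servo_tool(
  series=[
    [0.36,0,0,-38,0],
    [0.36,0,0,-76,0],
    [0.36,0,0,-114,0],
    [0.36,0,0,-150,0],
    [0.36,0,0,-170,0],
  ],
)

```text
time: 1.82
tcp_pos: [0.4217, 0.0927, 0.0322]
tool_rot: [0.0, 0.967, 0.256, -0.002]
force: [0.0, -0.3, -1.1]
gripper_width: 0.0603
```

Request:
servo_tool(
  series=[
    [0.36,0,0,-10,0],
    [0.36,0,0,-20,0],
    [0.36,0,0,-26,0],
    [0.36,0,0,-30.5,0],
    [0.36,0,0,-30.5,0],
  ],
)

```text
time: 2.23
tcp_pos: [0.4238, 0.0935, 0.005]
tool_rot: [-0.0, 0.967, 0.256, 0.0]
force: [-1.1, -0.3, -0.6]
gripper_width: 0.0602
```

Request:
servo_tool(
  series=[
    [0.36,4,-7,0,0],
    [0.36,8,-14,0,0],
    [0.36,12,-21,0,0],
    [0.36,16,-28,0,0],
    [0.36,20,-35,0,0],
  ],
)

```text
time: 2.65
tcp_pos: [0.4441, 0.0574, 0.0052]
tool_rot: [-0.0, 0.967, 0.256, 0.0]
force: [-2.0, 2.3, 1.3]
gripper_width: 0.06
```

Request:
servo_tool(
  series=[
    [0.36,4,-7,0,0],
    [0.36,8,-14,0,0],
    [0.36,12,-21,0,0],
    [0.36,16,-28,0,0],
    [0.36,20,-35,0,0],
  ],
)

```text
time: 3.07
tcp_pos: [0.4638, 0.0226, 0.0049]
tool_rot: [0.0, 0.967, 0.256, -0.0]
force: [-0.7, 1.7, 1.3]
gripper_width: 0.06
```

Run:
```python
from h import *
s=state();im=camera("wrist");cv2.imwrite("pics/w2.png",im[:,:,::-1]);cv2.imwrite("pics/s2.png",camera("side")[:,:,::-1])
print(tray(s["tcp_pos"]),s["tcp_pos"],s["force"],s["force"][:2]@XT)
t=camera("top");m,c=plate_rect(t);b=cv2.boxPoints(cv2.minAreaRect(c));print(tray(onplane("top",b,.009)))
```

```text
[[-68.4888 -16.0113]] [0.4638 0.0226 0.0049] [-0.6725  1.7068  1.2988] -1.8158024406803848
[[-22.8826  47.3938]
 [ 63.954   48.0189]
 [ 61.2792 -71.6123]
 [-24.4756 -71.6244]]
```

Request:
servo_tool(
  series=[
    [0.36,2,-3.5,0,0],
    [0.36,4,-7,0,0],
    [0.36,6,-10.5,0,0],
    [0.36,8,-14,0,0],
    [0.36,10,-17.5,0,0],
  ],
)

```text
time: 3.63
tcp_pos: [0.4736, 0.0055, 0.0049]
tool_rot: [0.0, 0.967, 0.256, -0.0]
force: [-0.7, 1.4, -0.4]
gripper_width: 0.0601
```

Request:
servo_tool(
  series=[
    [0.36,2,-3.5,0,0],
    [0.36,4,-7,0,0],
    [0.36,6,-10.5,0,0],
    [0.36,8,-14,0,0],
    [0.36,10,-17.5,0,0],
  ],
)

```text
time: 4.05
tcp_pos: [0.4831, -0.0114, 0.0048]
tool_rot: [-0.0, 0.967, 0.256, -0.0]
force: [-2.4, 4.9, -0.7]
gripper_width: 0.06
```

Request:
servo_tool(
  series=[
    [0.36,2,-3.5,0,0],
    [0.36,4,-7,0,0],
    [0.36,6,-10.5,0,0],
    [0.36,8,-14,0,0],
    [0.36,10,-17.5,0,0],
  ],
)

```text
time: 4.47
tcp_pos: [0.4936, -0.0297, 0.0049]
tool_rot: [0.0, 0.967, 0.256, -0.0]
force: [-1.2, 2.4, -1.5]
gripper_width: 0.0602
```

Request:
servo_tool(
  series=[
    [0.36,2,-3.5,0,0],
    [0.36,4,-7,0,0],
    [0.36,6,-10.5,0,0],
    [0.36,8,-14,0,0],
    [0.36,10,-17.5,0,0],
  ],
)

```text
time: 4.88
tcp_pos: [0.5037, -0.0471, 0.005]
tool_rot: [0.0, 0.967, 0.256, 0.0]
force: [-0.4, 2.1, -1.4]
gripper_width: 0.0601
```

Request:
servo_tool(
  series=[
    [0.36,2,-3.5,0,0],
    [0.36,4,-7,0,0],
    [0.36,6,-10.5,0,0],
    [0.36,8,-14,0,0],
    [0.36,10,-17.5,0,0],
  ],
)

```text
time: 5.3
tcp_pos: [0.5137, -0.0646, 0.005]
tool_rot: [0.0, 0.967, 0.256, 0.0]
force: [-1.3, 1.0, -1.1]
gripper_width: 0.0595
```

Run:
```python
from h import *
s=state();a=camera("side");b=camera("wrist")
cv2.imwrite("pics/s3.png",np.hstack([cv2.resize(a[130:270,200:420],None,fx=2,fy=2),cv2.resize(b,(360,270))[:, :][:270] if 0 else cv2.copyMakeBorder(cv2.resize(b,(360,270)),0,10,0,0,0)])[:,:,::-1])
print(tray(s["tcp_pos"]),s["tcp_pos"],s["force"],s["force"][:2]@XT)
```

```text
[[ 31.9571 -15.8675]] [ 0.5137 -0.0646  0.005 ] [-1.3396  1.0169 -1.0554] -1.5470073206701305
```

View pics/s3.png

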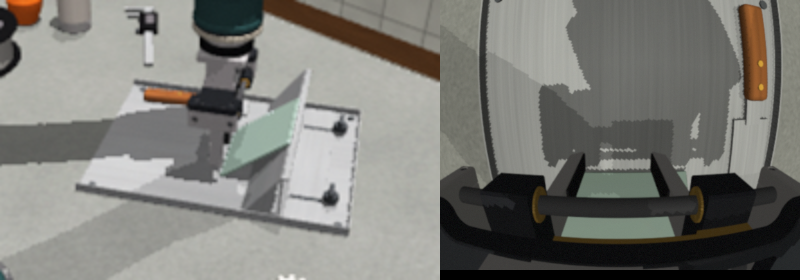

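Request:
servo_tool(
  series=[
    [0.36,2,-3.5,0,0],
    [0.36,4,-7,0,0],
    [0.36,6,-10.5,0,0],
    [0.36,8,-14,0,0],
    [0.36,10,-17.5,0,0],
  ],
)

```text
time: 5.82
tcp_pos: [0.5237, -0.0821, 0.0049]
tool_rot: [0.0, 0.967, 0.256, -0.0]
force: [-0.1, 1.0, -0.6]
gripper_width: 0.0602
```

Request:
servo_tool(
  series=[
    [0.36,1.5,-2.5,0,0],
    [0.36,3,-5,0,0],
    [0.36,4.5,-7.5,0,0],
    [0.36,5.5,-9.5,0,0],
    [0.36,6,-10.5,0,0],
  ],
)

```text
time: 6.23
tcp_pos: [0.5296, -0.0925, 0.0049]
tool_rot: [0.0, 0.967, 0.256, -0.0]
force: [-0.3, 0.7, -1.5]
gripper_width: 0.06
```

Request:
servo_tool(
  series=[
    [0.36,0.5,-1,0,0],
    [0.36,1,-2,0,0],
    [0.36,1.5,-2.6,0,0],
    [0.36,2,-3.5,0,0],
    [0.36,2,-3.5,0,0],
  ],
)

```text
time: 6.65
tcp_pos: [0.5316, -0.0958, 0.0049]
tool_rot: [0.0, 0.967, 0.256, 0.0]
force: [1.1, 1.1, -0.3]
gripper_width: 0.0602
```

Request:
servo_tool(
  series=[
    [0.36,0.3,-0.5,0,0],
    [0.36,0.6,-1,0,0],
    [0.36,0.9,-1.5,0,0],
    [0.36,1,-1.8,0,0],
    [0.36,1,-1.8,0,0],
  ],
)

```text
time: 7.07
tcp_pos: [0.5325, -0.0975, 0.0049]
tool_rot: [0.0, 0.967, 0.256, -0.0]
force: [-0.8, 1.5, -1.6]
gripper_width: 0.0601
```

Request:
servo_tool(
  series=[
    [0.36,0.3,-0.5,0,0],
    [0.36,0.6,-1,0,0],
    [0.36,0.9,-1.5,0,0],
    [0.36,1,-1.8,0,0],
    [0.36,1,-1.8,0,0],
  ],
)

```text
time: 7.48
tcp_pos: [0.5328, -0.0981, 0.0047]
tool_rot: [-0.001, 0.967, 0.257, -0.001]
force: [-4.0, 8.5, 2.3]
gripper_width: 0.0598
```

Run:
```python
from h import *
s=state();a=camera("side");b=camera("top")
cv2.imwrite("pics/s4.png",np.hstack([cv2.resize(a[150:250,220:400],None,fx=2.2,fy=2.2),cv2.resize(b[115:280,210:390],(396,220))])[:,:,::-1])
print(tray(s["tcp_pos"]),s["tcp_pos"],s["force"],s["force"][:2]@XT)
```

```text
[[ 70.4961 -15.8721]] [ 0.5328 -0.0981  0.0047] [-3.9518  8.5005  2.2721] -9.34176023351915
```

View pics/s4.png

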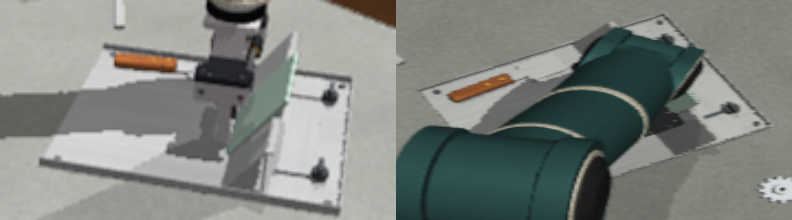

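Force rose to 9 N with the plate parallel to the slope, so it lies right back. I back off, lift, and turn the jaws across the fence.

Request:
servo_tool(
  series=[
    [0.36,-1,1.7,0,0],
    [0.36,-3,5.2,0,0],
    [0.36,-7,12,0,0],
    [0.36,-12,21,5,0],
    [0.36,-15,26,30,0],
  ],
)

```text
time: 8.0
tcp_pos: [0.5159, -0.0718, 0.0328]
tool_rot: [-0.001, 0.967, 0.256, -0.002]
force: [-0.2, 1.3, -0.4]
gripper_width: 0.0598
```

Request:
servo_tool(
  series=[
    [0.1,0,0,38,0],
    [0.0,0,0,76,0],
    [0,0,0,114,1],
    [0,0,0,135,2],
    [0,0,0,135,3],
  ],
)

```text
time: 8.42
tcp_pos: [0.5203, -0.0728, 0.175]
tool_rot: [0.001, 0.914, 0.407, 0.003]
force: [-0.8, -0.4, 0.3]
gripper_width: 0.0897
```

Request:
servo_tool(
  series=[
    [0,5,-10,0,1.1],
    [0,10,-20,0,2.2],
    [0,15,-30,0,3.3],
    [0,20,-40,0,4.4],
    [0,25,-50,0,5.5],
  ],
)

```text
time: 8.83
tcp_pos: [0.5434, -0.123, 0.1703]
tool_rot: [0.0, 0.76, 0.65, 0.0]
force: [0.4, 0.4, -0.4]
gripper_width: 0.0938
```

Request:
servo_tool(
  series=[
    [0,5,-5,0,1.1],
    [0,10,-10,0,2.2],
    [0,15,-14,0,3.3],
    [0,15,-14,0,4.4],
    [0,15,-14,0,5.5],
  ],
)

```text
time: 9.25
tcp_pos: [0.5583, -0.1369, 0.1702]
tool_rot: [0.0, 0.545, 0.839, -0.0]
force: [0.8, 0.5, 0.8]
gripper_width: 0.094
```

Run:
```python
from h import *
s=state();b=camera("wrist");a=camera("side")
cv2.imwrite("pics/w5.png",np.hstack([cv2.resize(a[130:250,220:400],None,fx=2.2,fy=2.2),cv2.copyMakeBorder(cv2.resize(b,(352,264)),0,0,0,0,0)])[:,:,::-1])
w,x,y,z=s["tool_rot"];print(tray(s["tcp_pos"]),s["tcp_pos"],s["force"],np.degrees(2*np.arctan2(y,x)),s["gripper_width"],s["q"])
```

```text
[[116.8126 -12.9564]] [ 0.5583 -0.1369  0.1702] [0.7639 0.465  0.8047] 113.99870692915363 0.09400002230670475 [ 0.0254  0.3682  0.202   1.7838 -0.0857  0.9978  2.2504]
```

View pics/w5.png

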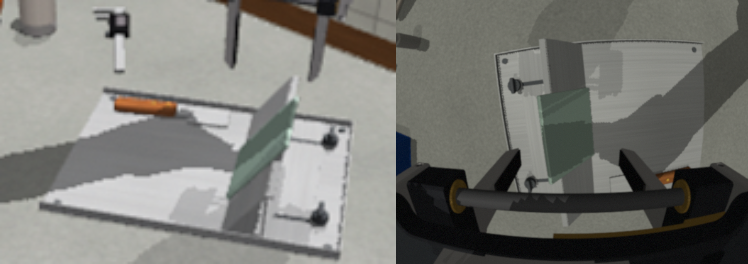

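Run:
```python
from h import *
s=state();print(tray(onplane("wrist",[[229,151],[248,289]],.102,s)))
print("foot-line (trailing edge)",tray(onplane("wrist",[[309,140],[305,246]],.006,s)))
```

```text
[[146.694  -70.6831]
 [146.6181  46.1957]]
foot-line (trailing edge) [[ 75.9783 -68.7477]
 [ 89.8993  48.3116]]
```

Request:
servo_tool(
  series=[
    [0,0,0,0,0.95],
    [0,0,0,-10,0.95],
    [0,0,0,-20,0.95],
    [0,0,0,-30,0.95],
    [0,0,0,-30,0.95],
  ],
)

```text
time: 9.77
tcp_pos: [0.5572, -0.1368, 0.1372]
tool_rot: [-0.002, 0.506, 0.863, -0.001]
force: [-0.9, -0.4, 0.3]
gripper_width: 0.0941
```

Request:
servo_tool(
  series=[
    [0,0,0,-12,0],
    [0,0,0,-24,0],
    [0,0,0,-36,0],
    [0,0,0,-48,0],
    [0,0,0,-48,0],
  ],
)

```text
time: 10.18
tcp_pos: [0.5571, -0.137, 0.089]
tool_rot: [-0.002, 0.505, 0.863, -0.001]
force: [-0.6, 0.3, -1.0]
gripper_width: 0.0944
```

Request:
servo_tool(
  series=[
    [0,-1,1.7,0,0],
    [0,-2,3.5,0,0],
    [0,-3,5.2,0,0],
    [0,-4,7,0,0],
    [0,-5,8.7,0,0],
  ],
)

```text
time: 10.6
tcp_pos: [0.5536, -0.1283, 0.0924]
tool_rot: [0.0, 0.505, 0.863, 0.0]
force: [0.5, 0.8, 0.1]
gripper_width: 0.0941
```

Request:
servo_tool(
  series=[
    [0,-1,1.7,0,0],
    [0,-2,3.5,0,0],
    [0,-3,5.2,0,0],
    [0,-4,7,0,0],
    [0,-5,8.7,0,0],
  ],
)

```text
time: 11.02
tcp_pos: [0.5484, -0.1198, 0.092]
tool_rot: [0.0, 0.505, 0.863, 0.0]
force: [0.7, -1.0, 0.0]
gripper_width: 0.0935
```

Run:
```python
from h import *
s=state();a=camera("side")
cv2.imwrite("pics/s6.png",cv2.resize(a[130:250,220:400],None,fx=3,fy=3)[:,:,::-1])
w,x,y,z=s["tool_rot"];print(tray(s["tcp_pos"]),s["tcp_pos"],s["force"],np.degrees(2*np.arctan2(y,x)))
```

```text
[[ 97.049  -13.0614]] [ 0.5484 -0.1198  0.092 ] [ 0.6526 -0.9999  0.0333] 119.3729707790692
```

View pics/s6.png

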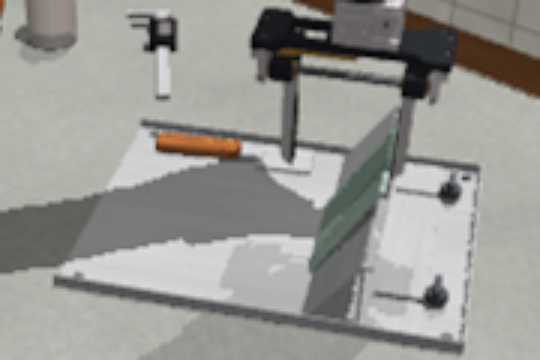

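Request:
servo_tool(
  series=[
    [0.1,0,0,2,0],
    [0.2,0,0,4,0],
    [0.3,0,0,6,0],
    [0.4,0,0,8,0],
    [0.5,0,0,10,0],
  ],
)

```text
time: 11.48
tcp_pos: [0.5485, -0.12, 0.1022]
tool_rot: [0.0, 0.505, 0.863, 0.0]
force: [0.6, -0.3, -0.5]
gripper_width: 0.0641
```

Request:
servo_tool(
  series=[
    [0.57,-0.5,0.9,1,0],
    [0.57,-1,1.7,2,0],
    [0.57,-2,3.5,3,0],
    [0.57,-3,5.2,4,0],
    [0.57,-4,7,5,0],
  ],
)

```text
time: 11.9
tcp_pos: [0.5443, -0.1126, 0.107]
tool_rot: [-0.0, 0.505, 0.863, 0.0]
force: [-0.3, -0.4, 0.8]
gripper_width: 0.0404
```

Run:
```python
from h import *
s=state();a=camera("side")
cv2.imwrite("pics/s7.png",cv2.resize(a[130:250,220:400],None,fx=3,fy=3)[:,:,::-1])
w,x,y,z=s["tool_rot"];print(tray(s["tcp_pos"]),s["tcp_pos"],s["force"],s["gripper_width"])
```

```text
[[ 88.8034 -13.0926]] [ 0.5443 -0.1126  0.107 ] [-0.2879 -0.4079  0.7678] 0.04035008384404768
```

View pics/s7.png

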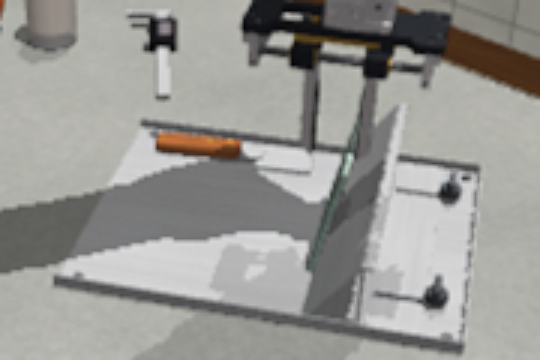

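Request:
servo_tool(
  series=[
    [0.62,-0.5,0.9,0,0],
    [0.67,-1,1.7,0,0],
    [0.72,-1.5,2.6,0,0],
    [0.76,-2,3.5,0,0],
    [0.76,-3,5.2,0,0],
  ],
)

```text
time: 12.37
tcp_pos: [0.5414, -0.1077, 0.1068]
tool_rot: [-0.0, 0.505, 0.863, -0.0]
force: [-0.2, 0.0, -0.2]
gripper_width: 0.0231
```

Request:
servo_tool(
  series=[
    [0.76,-1,1.7,0,0],
    [0.76,-2,3.5,0,0],
    [0.76,-3,5.2,0,0],
    [0.76,-4,7,0,0],
    [0.76,-5,8.7,0,0],
  ],
)

```text
time: 12.78
tcp_pos: [0.5364, -0.0988, 0.1069]
tool_rot: [0.0, 0.505, 0.863, 0.0]
force: [-0.9, -0.0, 1.1]
gripper_width: 0.0224
```

Request:
servo_tool(
  series=[
    [0.76,-1,1.7,0,0],
    [0.76,-2,3.5,0,0],
    [0.76,-3,5.2,0,0],
    [0.76,-4,7,0,0],
    [0.76,-5,8.7,0,0],
  ],
)

```text
time: 13.2
tcp_pos: [0.5314, -0.0901, 0.1069]
tool_rot: [0.0, 0.505, 0.863, -0.0]
force: [0.2, 0.9, -0.7]
gripper_width: 0.0227
```

Run:
```python
from h import *
s=state();a=camera("side")
cv2.imwrite("pics/s8.png",cv2.resize(a[130:250,220:400],None,fx=3,fy=3)[:,:,::-1])
w,x,y,z=s["tool_rot"];print(tray(s["tcp_pos"]),s["tcp_pos"],s["force"],s["gripper_width"])
```

```text
[[ 62.8106 -13.1528]] [ 0.5314 -0.0901  0.1069] [ 0.2422  0.9265 -0.6534] 0.02274635438343111
```

View pics/s8.png

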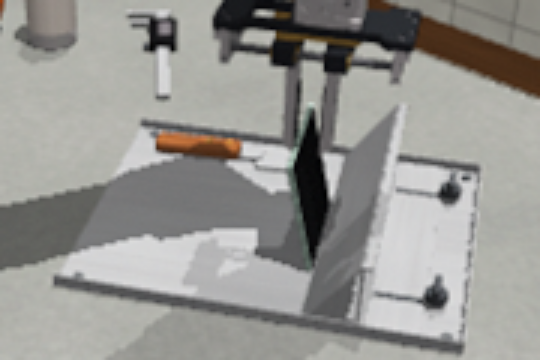

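Pictures so far: 10. The last shows the plate just past upright, black coating towards the fence, leaning on the front finger. Next I lower it along its arc while opening the jaws.

Request:
servo_tool(
  series=[
    [0.71,-0.8,1.4,-1.5,0],
    [0.66,-1.6,2.9,-3,0],
    [0.61,-2.5,4.3,-4.5,0],
    [0.56,-3.3,5.8,-6.5,0],
    [0.51,-4.1,7.2,-8.3,0],
  ],
)

```text
time: 13.67
tcp_pos: [0.5272, -0.0829, 0.0984]
tool_rot: [-0.0, 0.505, 0.863, -0.0]
force: [-0.6, 0.0, 0.4]
gripper_width: 0.0443
```

Request:
servo_tool(
  series=[
    [0.46,-0.6,1.1,-2,0],
    [0.41,-1.3,2.2,-4,0],
    [0.36,-1.9,3.4,-6,0],
    [0.31,-2.6,4.5,-8,0],
    [0.26,-3.2,5.6,-10,0],
  ],
)

```text
time: 14.08
tcp_pos: [0.5241, -0.0774, 0.0884]
tool_rot: [0.0, 0.505, 0.863, -0.0]
force: [0.1, -0.4, 0.1]
gripper_width: 0.0678
```

Request:
servo_tool(
  series=[
    [0.21,-0.6,1,-3,0],
    [0.16,-1.2,2.1,-6,0],
    [0.11,-1.8,3.1,-9,0],
    [0.06,-2.4,4.2,-12,0],
    [0.0,-3,5.2,-14.5,0],
  ],
)

```text
time: 14.5
tcp_pos: [0.521, -0.0722, 0.0737]
tool_rot: [-0.0, 0.505, 0.863, -0.0]
force: [-0.9, 1.6, -0.8]
gripper_width: 0.0916
```

Run:
```python
from h import *
s=state();a=camera("side");b=camera("wrist")
cv2.imwrite("pics/s9.png",np.hstack([cv2.resize(a[130:250,220:400],None,fx=2.4,fy=2.4),cv2.copyMakeBorder(cv2.resize(b,(360,270)),0,18,0,0,0)])[:,:,::-1])
print(tray(s["tcp_pos"]),s["tcp_pos"],s["force"],s["gripper_width"])
```

```text
[[ 42.1697 -13.2778]] [ 0.521  -0.0722  0.0737] [-0.9298  1.6215 -0.7927] 0.0915606515484627
```

View pics/s9.png

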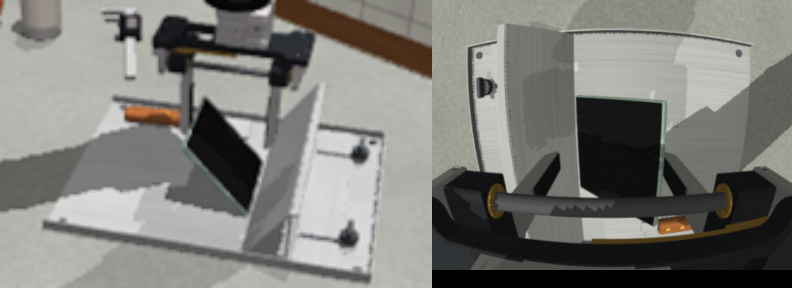

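Picture 11: the plate leans about 48° on the front finger at (188,125), and the back finger is free. I compute the swing that takes the back finger out to the −y side, about the front finger.

Run:
```python
from h import *
p=np.zeros(2);prev=p
f=lambda k:(lambda ps:-( -53*XT*np.cos(ps)+53*YT*np.sin(ps))*1 -(6.25*np.cos(ps)+8*np.sin(ps)-6.25)*XT)(np.radians(6*k))
base=f(0)
for c in range(3):
    print([[0,*np.round(f(c*5+i)-f(c*5),1),0,-i] for i in range(1,6)])
```

```text
[[0, np.float64(-5.4), np.float64(-1.8), 0, -1], [0, np.float64(-10.9), np.float64(-3.1), 0, -2], [0, np.float64(-16.6), np.float64(-4.0), 0, -3], [0, np.float64(-22.3), np.float64(-4.3), 0, -4], [0, np.float64(-28.1), np.float64(-4.2), 0, -5]]
[[0, np.float64(-5.7), np.float64(0.6), 0, -1], [0, np.float64(-11.3), np.float64(1.7), 0, -2], [0, np.float64(-16.7), np.float64(3.3), 0, -3], [0, np.float64(-21.9), np.float64(5.3), 0, -4], [0, np.float64(-26.8), np.float64(7.8), 0, -5]]
[[0, np.float64(-4.5), np.float64(2.9), 0, -1], [0, np.float64(-8.7), np.float64(6.1), 0, -2], [0, np.float64(-12.4), np.float64(9.7), 0, -3], [0, np.float64(-15.6), np.float64(13.6), 0, -4], [0, np.float64(-18.3), np.float64(17.7), 0, -5]]
```

Request:
servo_tool(
  series=[
    [0,-5.4,-1.8,0,-1],
    [0,-10.9,-3.1,0,-2],
    [0,-16.6,-4.0,0,-3],
    [0,-22.3,-4.3,0,-4],
    [0,-28.1,-4.2,0,-5],
  ],
)

```text
time: 15.02
tcp_pos: [0.493, -0.0767, 0.0743]
tool_rot: [0.0, 0.713, 0.701, 0.0]
force: [0.3, 1.4, -0.4]
gripper_width: 0.0939
```

Request:
servo_tool(
  series=[
    [0,-5.7,0.6,0,-1],
    [0,-11.3,1.7,0,-2],
    [0,-16.7,3.3,0,-3],
    [0,-21.9,5.3,0,-4],
    [0,-26.8,7.8,0,-5],
  ],
)

```text
time: 15.43
tcp_pos: [0.4662, -0.0687, 0.0743]
tool_rot: [0.0, 0.87, 0.493, 0.0]
force: [-0.1, 1.3, 0.4]
gripper_width: 0.0939
```

Request:
servo_tool(
  series=[
    [0,-4.5,2.9,0,-1],
    [0,-8.7,6.1,0,-2],
    [0,-12.4,9.7,0,-3],
    [0,-15.6,13.6,0,-4],
    [0,-18.3,17.7,0,-5],
  ],
)

```text
time: 15.85
tcp_pos: [0.448, -0.0508, 0.0743]
tool_rot: [-0.0, 0.968, 0.251, 0.0]
force: [-0.3, 2.3, 0.8]
gripper_width: 0.0936
```

Run:
```python
from h import *
s=state();a=camera("side")
cv2.imwrite("pics/s10.png",cv2.resize(a[130:250,220:400],None,fx=3,fy=3)[:,:,::-1])
w,x,y,z=s["tool_rot"];print(tray(s["tcp_pos"]),s["tcp_pos"],s["force"],s["force"][:2]@XT,np.degrees(2*np.arctan2(y,x)))
h=cv2.cvtColor(a,cv2.COLOR_RGB2HSV);m=cv2.inRange(a,(0,0,0),(40,40,40));m[:, :]=m
for c in cv2.findContours(m,0,1)[0]:
    if cv2.contourArea(c)>150: print(cv2.contourArea(c),cv2.boundingRect(c),cv2.approxPolyDP(c,4,True).reshape(-1,2).tolist())
```

```text
[[-12.6353 -66.0871]] [ 0.448  -0.0508  0.0743] [-0.279   2.2611  0.7939] -2.102304777475587 29.086523699042377
240.0 (477, 394, 20, 26) [[494, 395], [487, 395], [477, 412], [479, 419], [486, 416]]
230.0 (461, 382, 19, 27) [[477, 383], [470, 384], [463, 408], [472, 401]]
205.5 (446, 372, 18, 26) [[460, 372], [451, 381], [448, 397], [463, 377]]
188.0 (432, 361, 16, 27) [[445, 362], [440, 362], [434, 387], [447, 368]]
315.5 (390, 310, 28, 35) [[398, 311], [390, 339], [403, 318], [416, 344], [411, 321], [404, 310]]
151.5 (516, 287, 44, 74) [[559, 287], [516, 360], [553, 300], [559, 301]]
1266.5 (480, 235, 80, 105) [[558, 250], [523, 235], [512, 243], [493, 269], [510, 279], [481, 339], [525, 257], [532, 251], [559, 264]]
1154.5 (70, 204, 83, 76) [[70, 204], [82, 229], [94, 221], [112, 225], [117, 246], [137, 279], [148, 273], [152, 263], [135, 256], [120, 220]]
439.0 (54, 200, 63, 95) [[54, 200], [74, 237], [90, 246], [105, 286], [116, 294], [106, 284], [96, 249], [83, 233], [87, 241], [82, 239], [64, 204]]
586.5 (299, 173, 29, 45) [[305, 173], [299, 192], [324, 217], [327, 196]]
1695.5 (131, 165, 40, 60) [[159, 165], [149, 166], [132, 192], [131, 209], [141, 224], [155, 221], [168, 201], [169, 178]]
582.0 (275, 100, 42, 30) [[275, 100], [278, 125], [297, 129], [310, 124], [291, 128], [278, 120], [312, 121], [316, 100], [305, 106], [293, 102], [291, 109]]
660.5 (293, 69, 29, 33) [[314, 69], [310, 74], [304, 69], [294, 80], [293, 93], [301, 101], [318, 92], [321, 80]]
1377.0 (145, 62, 64, 95) [[151, 62], [153, 108], [145, 145], [155, 142], [152, 149], [167, 156], [203, 149], [206, 137], [194, 132], [153, 138], [160, 63]]
2072.0 (208, 0, 84, 105) [[208, 14], [268, 87], [291, 104], [273, 77], [275, 55], [231, 0]]
210.0 (132, 0, 30, 54) [[161, 0], [156, 0], [156, 50], [132, 49], [160, 53]]
```

Run:
```python
from h import *
i=camera_info("side");K=i["intrinsics"];T=i["T"]
for px,y in [((299,192),-72),((324,217),-72),((305,173),48),((327,196),48)]:
    d=T[:3,:3]@np.linalg.solve(K,[*px,1]);o=T[:3,3]
    t=(y/1e3-(o[:2]-O)@YT)/(d[:2]@YT);p=o+t*d;print(px,tray(p),p[2]*1e3)
print(tray(onplane("side",[[324,217],[327,196]],.007)))
```

```text
(299, 192) [[  8.352 -72.   ]] 88.8501752175076
(324, 217) [[ 84.1793 -72.    ]] 15.32511167474837
(305, 173) [[ 0.709 48.   ]] 79.27802802051043
(327, 196) [[73.8991 48.    ]] 6.7132552310598115
[[ 82.9096 -61.1974]
 [ 73.9465  47.5834]]
```

Request:
servo_tool(
  series=[
    [0,-1.1,1.9,-2,0],
    [0,-2.2,3.8,-4,0],
    [0,-3.2,5.6,-6,0],
    [0,-4.3,7.5,-8,0],
    [0,-5.4,9.4,-10,0],
  ],
)

```text
time: 16.32
tcp_pos: [0.4424, -0.0416, 0.0638]
tool_rot: [0.0, 0.967, 0.254, -0.0]
force: [-1.0, 0.8, 0.1]
gripper_width: 0.0942
```

Request:
servo_tool(
  series=[
    [0,-0.9,1.5,-2.4,0],
    [0,-1.8,3,-4.8,0],
    [0,-2.6,4.6,-7.2,0],
    [0,-3.5,6.2,-9.6,0],
    [0,-4.3,7.5,-12,0],
  ],
)

```text
time: 16.73
tcp_pos: [0.4382, -0.0339, 0.0519]
tool_rot: [0.0, 0.967, 0.254, -0.0]
force: [-1.1, 0.6, -0.8]
gripper_width: 0.0942
```

```bash
cat >> h.py <<'E'
def rep():
    s=state();a=camera("side")
    w,x,y,z=s["tool_rot"];print(tray(s["tcp_pos"]),s["tcp_pos"][2]*1e3,s["force"],"Fx %.2f"%(s["force"][:2]@XT),np.degrees(2*np.arctan2(y,x)),s["time"])
    m=cv2.inRange(a,(0,0,0),(40,40,40));m[:160]=0;m[270:]=0;m[:,:240]=0;m[:,350:]=0
    i=camera_info("side");K=i["intrinsics"];T=i["T"];o=T[:3,3]
    for c in cv2.findContours(m,0,1)[0]:
        if cv2.contourArea(c)>150:
            q=cv2.approxPolyDP(c,4,True).reshape(-1,2)
            for px in q:
                r=[]
                for Y in(-72,48):
                    d=T[:3,:3]@np.linalg.solve(K,[*px,1]);t=(Y/1e3-(o[:2]-O)@YT)/(d[:2]@YT);p=o+t*d;r.append((round(tray(p)[0,0]),round(p[2]*1e3)))
                print(px,"if near (x,z)",r[0],"if far",r[1])
E
python3 -c "
from h import *
rep()"
```

```text
[[-32.1396 -66.2555]] 51.87624577471389 [-1.063   0.6135 -0.8467] Fx -1.06 29.389487161016895 16.7333
[298 179] if near (x,z) (4, 131) if far (-21, 54)
[291 198] if near (x,z) (-14, 64) if far (-42, -22)
[323 217] if near (x,z) (81, 15) if far (67, -78)
[328 197] if near (x,z) (91, 86) if far (77, 4)
```

Request:
servo_tool(
  series=[
    [0,-0.1,0.2,-1,0],
    [0,-0.2,0.3,-2,0],
    [0,-0.3,0.5,-3,0],
    [0,-0.4,0.7,-4,0],
    [0,-0.4,0.7,-4,0],
  ],
)

```text
time: 17.2
tcp_pos: [0.438, -0.0329, 0.0481]
tool_rot: [-0.0, 0.967, 0.254, 0.0]
force: [-0.8, 5.1, 2.2]
gripper_width: 0.0939
```

```bash
python3 -c "
from h import *
rep()"
```

```text
[[-33.0935 -65.9735]] 48.05800167037944 [-0.7778  5.1406  2.1589] Fx -4.85 29.414585857129254 17.2
[298 180] if near (x,z) (4, 128) if far (-20, 51)
[291 199] if near (x,z) (-14, 61) if far (-41, -26)
[324 217] if near (x,z) (84, 15) if far (70, -77)
[328 197] if near (x,z) (91, 86) if far (77, 4)
```

Request:
servo_tool(
  series=[
    [0,-0.3,0.5,-1.4,0],
    [0,-0.6,1.1,-2.8,0],
    [0,-0.9,1.6,-4.2,0],
    [0,-1.2,2.1,-5.6,0],
    [0,-1.4,2.4,-6.9,0],
  ],
)

```text
time: 17.67
tcp_pos: [0.4366, -0.0304, 0.0412]
tool_rot: [-0.0, 0.967, 0.254, 0.0]
force: [-1.7, 7.2, 1.5]
gripper_width: 0.0942
```

```bash
python3 -c "
from h import *
rep()"
```

```text
[[-36.0076 -65.9058]] 41.209456205824615 [-1.6599  7.1946  1.5062] Fx -7.07 29.426406708107272 17.6667
[297 181] if near (x,z) (2, 124) if far (-23, 46)
[290 201] if near (x,z) (-17, 53) if far (-45, -34)
[323 217] if near (x,z) (81, 15) if far (67, -78)
[328 197] if near (x,z) (91, 86) if far (77, 4)
```

Request:
servo_tool(
  series=[
    [0,-0.4,0.7,-1.3,0],
    [0,-0.7,1.3,-2.6,0],
    [0,-1.0,1.8,-4,0],
    [0,-1.3,2.2,-5.5,0],
    [0,-1.5,2.6,-7,0],
  ],
)

```text
time: 18.13
tcp_pos: [0.435, -0.0279, 0.0342]
tool_rot: [-0.0, 0.967, 0.254, 0.0]
force: [-0.7, 6.9, 0.1]
gripper_width: 0.0938
```

```bash
python3 -c "
from h import *
rep()"
```

```text
[[-38.946  -65.9973]] 34.179322277550256 [-0.7305  6.9008  0.0568] Fx -6.36 29.420857178199945 18.1333
[296 183] if near (x,z) (-1, 117) if far (-26, 38)
[288 202] if near (x,z) (-23, 49) if far (-51, -39)
[323 217] if near (x,z) (81, 15) if far (67, -78)
[328 197] if near (x,z) (91, 86) if far (77, 4)
```

Request:
servo_tool(
  series=[
    [0,-0.4,0.7,-2.2,0],
    [0,-0.8,1.3,-4.4,0],
    [0,-1.1,1.9,-6.6,0],
    [0,-1.4,2.4,-8.8,0],
    [0,-1.6,2.8,-11,0],
  ],
)

```text
time: 18.6
tcp_pos: [0.4334, -0.0251, 0.0231]
tool_rot: [-0.0, 0.967, 0.254, 0.0]
force: [-0.8, 5.5, 0.4]
gripper_width: 0.0938
```

```bash
python3 -c "
from h import *
rep()"
```

```text
[[-42.174  -66.0341]] 23.114141063563128 [-0.7862  5.5354  0.3985] Fx -5.20 29.424255645651442 18.6
[294 186] if near (x,z) (-6, 106) if far (-33, 26)
[287 205] if near (x,z) (-26, 37) if far (-54, -52)
[323 218] if near (x,z) (82, 11) if far (67, -82)
[328 198] if near (x,z) (91, 83) if far (78, 0)
```

Request:
servo_tool(
  series=[
    [0,-0.2,0.4,-2,0],
    [0,-0.4,0.7,-4,0],
    [0,-0.6,1,-6,0],
    [0,-0.7,1.2,-8,0],
    [0,-0.8,1.4,-9.4,0],
  ],
)

```text
time: 19.07
tcp_pos: [0.4325, -0.024, 0.0136]
tool_rot: [-0.0, 0.967, 0.254, -0.0]
force: [-0.6, 4.7, -0.8]
gripper_width: 0.0939
```

```bash
python3 -c "
from h import *
rep()"
```

```text
[[-43.5764 -66.2814]] 13.62859852462913 [-0.613   4.7212 -0.7648] Fx -4.40 29.400383355943703 19.0667
[294 188] if near (x,z) (-6, 100) if far (-32, 19)
[286 207] if near (x,z) (-29, 30) if far (-58, -61)
[323 218] if near (x,z) (82, 11) if far (67, -82)
[328 198] if near (x,z) (91, 83) if far (78, 0)
```

Request:
servo_tool(
  series=[
    [0,-0.1,0.2,-2,0],
    [0,-0.2,0.4,-4,0],
    [0,-0.3,0.6,-6,0],
    [0,-0.4,0.7,-8,0],
    [0,-0.4,0.8,-9.2,0],
  ],
)

```text
time: 19.53
tcp_pos: [0.432, -0.0233, 0.0044]
tool_rot: [-0.0, 0.967, 0.254, -0.0]
force: [-1.6, 6.3, -0.5]
gripper_width: 0.0942
```

```bash
python3 -c "
from h import *
rep()"
```

```text
[[-44.4363 -66.4161]] 4.366309702255468 [-1.6367  6.3164 -0.54  ] Fx -6.30 29.38547878310443 19.5333
[293 191] if near (x,z) (-9, 89) if far (-35, 7)
[286 210] if near (x,z) (-29, 19) if far (-58, -73)
[323 217] if near (x,z) (81, 15) if far (67, -78)
[328 198] if near (x,z) (91, 83) if far (78, 0)
```

Request:
servo_tool(
  series=[
    [0,0,0,-0.3,0],
    [0,0,0,-0.6,0],
    [0,0,0,-0.9,0],
    [0,0,0,-1.2,0],
    [0,0,0,-1.2,0],
  ],
)

```text
time: 20.0
tcp_pos: [0.432, -0.0232, 0.0033]
tool_rot: [-0.0, 0.967, 0.254, -0.0]
force: [-2.5, 5.5, 0.3]
gripper_width: 0.0942
```

Request:
servo_tool(
  series=[
    [0,-0.05,0.1,0,0],
    [0,-0.1,0.2,0,0],
    [0,-0.15,0.3,0,0],
    [0,-0.2,0.4,0,0],
    [0,-0.25,0.5,0,0],
  ],
)

```text
time: 20.42
tcp_pos: [0.432, -0.0231, 0.0034]
tool_rot: [0.0, 0.967, 0.253, -0.0]
force: [-0.9, 2.8, -1.0]
gripper_width: 0.0941
```

Request:
servo_tool(
  series=[
    [0,-0.05,0.1,0,0],
    [0,-0.1,0.2,0,0],
    [0,-0.15,0.3,0,0],
    [0,-0.2,0.4,0,0],
    [0,-0.25,0.5,0,0],
  ],
)

```text
time: 20.83
tcp_pos: [0.4317, -0.0225, 0.0034]
tool_rot: [0.0, 0.967, 0.253, 0.0]
force: [-0.9, -0.3, -0.1]
gripper_width: 0.0941
```

```bash
python3 -c "
from h import *
rep()"
```

```text
[[-45.2168 -66.2351]] 3.4472225653809816 [-0.9143 -0.3084 -0.1278] Fx -0.19 29.363224001569623 20.8333
[286 203] if near (x,z) (-29, 44) if far (-58, -45)
[288 213] if near (x,z) (-22, 9) if far (-51, -84)
[323 218] if near (x,z) (82, 11) if far (67, -82)
[328 198] if near (x,z) (91, 83) if far (78, 0)
[293 193] if near (x,z) (-9, 82) if far (-35, -1)
```

Request:
servo_tool(
  series=[
    [0,-1,1.7,0.5,0],
    [0,-3,5.2,1.5,0],
    [0.1,-6,10.4,1.5,0],
    [0.2,-10,17.4,1.5,0],
    [0.2,-13,22.6,1.5,0],
  ],
)

```text
time: 21.3
tcp_pos: [0.4181, 0.0012, 0.0049]
tool_rot: [-0.0, 0.967, 0.254, -0.0]
force: [0.9, 1.0, 0.9]
gripper_width: 0.0776
```

Request:
servo_tool(
  series=[
    [0.2,9.4,5.4,0,0.05],
    [0.2,18.8,10.7,0,0.05],
    [0.2,28,16,0,0.05],
    [0.2,37.5,21.4,0,0.05],
    [0.2,46.9,26.8,0,0.05],
  ],
)

```text
time: 21.72
tcp_pos: [0.4669, 0.0276, 0.0049]
tool_rot: [0.0, 0.967, 0.256, 0.0]
force: [0.9, -0.1, 0.1]
gripper_width: 0.0752
```

Run:
```python
from h import *
rep()
s=state();b=camera("wrist");cv2.imwrite("pics/w11.png",b[:,:,::-1])
m=cv2.inRange(b,(0,0,0),(32,32,32))
for c in cv2.findContours(m,0,1)[0]:
    if cv2.contourArea(c)>1500: print(cv2.contourArea(c),cv2.boundingRect(c))
```

```text
[[-71.3429 -10.7905]] 4.885109824475043 [ 0.9225 -0.1145  0.0735] Fx 0.56 29.687583683395825 21.7167
[293 193] if near (x,z) (-9, 82) if far (-35, -1)
[285 212] if near (x,z) (-31, 11) if far (-61, -82)
[322 218] if near (x,z) (79, 11) if far (64, -83)
[328 198] if near (x,z) (91, 83) if far (78, 0)
6124.5 (397, 269, 121, 95)
36305.0 (0, 267, 560, 153)
```

Request:
servo_tool(
  series=[
    [0.2,2.5,-4.3,0,0],
    [0.2,5,-8.7,0,0],
    [0.2,7.5,-13,0,0],
    [0.2,10,-17.4,0,0],
    [0.2,12,-20.8,0,0],
  ],
)

```text
time: 22.23
tcp_pos: [0.4778, 0.0052, 0.005]
tool_rot: [0.0, 0.967, 0.256, 0.0]
force: [-0.5, 0.4, 0.7]
gripper_width: 0.0751
```

Request:
servo_tool(
  series=[
    [0.2,0.2,-0.4,0,0],
    [0.2,0.5,-0.8,0,0],
    [0.2,0.7,-1.2,0,0],
    [0.2,0.9,-1.6,0,0],
    [0.2,1,-1.8,0,0],
  ],
)

```text
time: 22.65
tcp_pos: [0.4784, 0.0046, 0.0049]
tool_rot: [-0.0, 0.967, 0.256, -0.0]
force: [0.2, 0.8, 0.6]
gripper_width: 0.075
```

```bash
python3 -c "
from h import *
rep()"
```

```text
[[-45.6351 -12.2154]] 4.910127319737185 [0.1967 0.8141 0.5517] Fx -0.61 29.694745917945664 22.65
[293 193] if near (x,z) (-9, 82) if far (-35, -1)
[285 212] if near (x,z) (-31, 11) if far (-61, -82)
[322 218] if near (x,z) (79, 11) if far (64, -83)
[328 198] if near (x,z) (91, 83) if far (78, 0)
```

Request:
servo_tool(
  series=[
    [0.2,0.1,-0.2,0,0],
    [0.2,0.2,-0.4,0,0],
    [0.2,0.3,-0.6,0,0],
    [0.2,0.4,-0.7,0,0],
    [0.2,0.5,-0.9,0,0],
  ],
)

```text
time: 23.12
tcp_pos: [0.4787, 0.0042, 0.0049]
tool_rot: [-0.0, 0.967, 0.256, -0.0]
force: [-2.9, 7.8, 2.9]
gripper_width: 0.0751
```

Request:
servo_tool(
  series=[
    [0.2,0.1,-0.2,0,0],
    [0.2,0.2,-0.4,0,0],
    [0.2,0.3,-0.6,0,0],
    [0.2,0.4,-0.7,0,0],
    [0.2,0.5,-0.9,0,0],
  ],
)

```text
time: 23.53
tcp_pos: [0.4788, 0.004, 0.0048]
tool_rot: [-0.001, 0.966, 0.257, -0.001]
force: [-5.3, 11.0, 4.8]
gripper_width: 0.0754
```

```bash
python3 -c "
from h import *
rep()"
```

```text
[[-44.9202 -12.1783]] 4.8184191750581284 [-5.3093 10.9947  4.7972] Fx -12.18 29.746682714060643 23.5333
[293 193] if near (x,z) (-9, 82) if far (-35, -1)
[285 212] if near (x,z) (-31, 11) if far (-61, -82)
[322 218] if near (x,z) (79, 11) if far (64, -83)
[327 198] if near (x,z) (88, 83) if far (74, -1)
```

Request:
servo_tool(
  series=[
    [0.2,-0.4,0.7,0,0],
    [0.2,-0.8,1.4,0,0],
    [0.2,-2,3.5,0,0],
    [0.2,-6,10.4,1,0],
    [0.2,-12,20.8,2,0],
  ],
)

```text
time: 24.0
tcp_pos: [0.4676, 0.023, 0.007]
tool_rot: [0.0, 0.967, 0.255, 0.0]
force: [-0.6, -0.5, 0.3]
gripper_width: 0.075
```

Request:
servo_tool(
  series=[
    [0.2,0,0,35,0],
    [0.2,0,0,70,0],
    [0.2,0,0,105,0],
    [0.2,0,0,140,0],
    [0.2,0,0,180,0],
  ],
)

```text
time: 24.42
tcp_pos: [0.4666, 0.0234, 0.1881]
tool_rot: [0.0, 0.967, 0.256, -0.001]
force: [-0.1, 0.2, 0.6]
gripper_width: 0.0751
```

Request:
servo_tool(
  series=[
    [0.2,-15,34,5,0],
    [0.2,-30,68,10,0],
    [0.2,-45,102,15,0],
    [0.2,-60,136,20,0],
    [0.2,-75,165,20,0],
  ],
)

```text
time: 24.83
tcp_pos: [0.3915, 0.1907, 0.2079]
tool_rot: [-0.0, 0.967, 0.256, 0.001]
force: [0.2, 0.1, 0.1]
gripper_width: 0.0753
```

Request:
servo_tool(
  series=[
    [0.2,-15,34,0,0],
    [0.2,-30,68,0,0],
    [0.2,-45,102,0,0],
    [0.2,-60,130,0,0],
    [0.2,-60,130,0,0],
  ],
)

```text
time: 25.25
tcp_pos: [0.3291, 0.3232, 0.2067]
tool_rot: [-0.0, 0.966, 0.259, -0.0]
force: [-0.2, -0.4, -0.4]
gripper_width: 0.0753
```

Run:
```python
from h import *
s=state();print(s["tcp_pos"],s["time"])
t=camera("top");a=camera("side")
g=np.hstack([cv2.resize(t[115:280,210:390],(400,367),interpolation=cv2.INTER_CUBIC),cv2.copyMakeBorder(cv2.resize(a[140:260,220:400],(400,267)),0,100,0,0,0)])
cv2.imwrite("pics/fin.png",g[:,:,::-1])
m=cv2.inRange(t,(0,0,0),(35,35,35));n=np.zeros_like(m);n[120:275,215:345]=m[120:275,215:345]
c=max(cv2.findContours(n,0,1)[0],key=cv2.contourArea);b=cv2.boxPoints(cv2.minAreaRect(c));print(b);print(tray(onplane("top",b,.009)))
```

```text
[0.3291 0.3232 0.2067] 25.25
[[272.7024 194.692 ]
 [305.609  177.1419]
 [322.8824 209.5294]
 [289.9758 227.0796]]
[[-30.7557  40.7685]
 [ 82.1288  42.1652]
 [ 80.0298 -69.3557]
 [-31.5514 -69.996 ]]
```

View pics/fin.png

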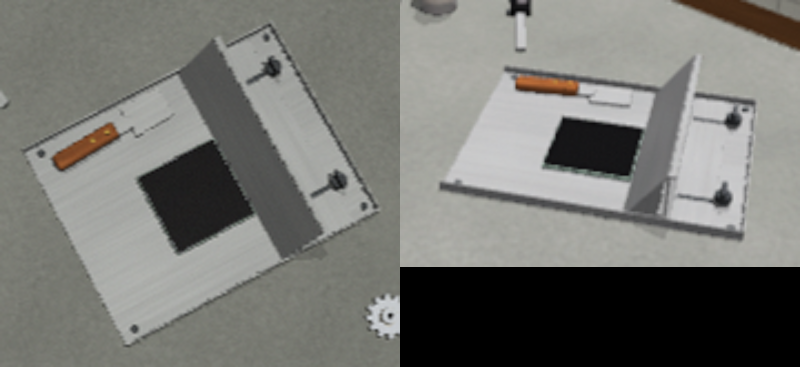

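The final picture (12th viewed) shows the plate flat, black face up, touching the foot at about (215,145)–(252,212). It is square, and the scraper is where it was.

```bash
python3 -c "
from cell import *
print(sign_off())"
```

```text
the job is handed in; nothing more can be done
None
```

The plate is turned over: it lies flat, black coating up, square to the fence and against the fence's foot. The job was handed in at about 25 s on the robot's clock.

**How it went:**
- **Tipping up:** I pushed the plate square to the fence with two fingers. It climbed at 1.5–5.5 N, and I stopped at 9 N when it lay back on the slope.
- **Pulling over:** I hooked its upper edge, pulled it past upright between the jaws and caught it on the front finger.
- **Letting down:** I swung the other finger clear and lowered the plate with the front finger at about 4–7 N. The finger supported its edge until it was only a few millimetres above the floor.
- **Closing up:** A last two-finger push brought it against the foot.

**Last checks:**
- **Square and snug:** In the top view, measured in the tray frame, the plate's fence-side edge sits at x = 80–82 mm and its front edge at -31 mm at both ends. That is within about 1° of square. The last push stopped solidly with the plate's far edge at about 83 mm, which matches the foot I felt on the first push (83.4 mm).
- **Disagreements:** In the first top-view picture the foot measured 86–88 mm, so the camera and the contact readings differ by 3–4 mm. In the final pictures I see no gap. The black patch also measured about 112 mm rather than 120 mm.
- **Force:** The last push reached 12 N, more than the 2–4 N I had planned. The plate neither climbed nor moved.
- **Other things:** The scraper and gear look unmoved in the final picture. The rest of the bench was outside that view, and the arm stayed clear of it.

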